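Turn the large leaf of the hotel desk folder

ROBOT

A 6-joint arm with a two-finger parallel gripper is mounted at the origin on the work surface. World frame = base frame: x ahead of the robot, y to its left, z up, the work surface at z = 0. Lengths are in m, angles in degrees, forces in N, time in s.
With the tool pointing down it reaches from about 0.3 to 0.75 m from the base axis. Payload 8.5 kg.
Tool frame: the origin (TCP) lies at the very end of the fingers, on their centre line; the grasp point (between the pads) lies 19 mm behind it (env.grip_point_offset is the distance from the TCP to the grasp point, in m); z points along the fingers, y is the direction in which the jaws open and shut (so a half turn about z gives the same grasp; the last joint's range is limited). The gripper opens to 85 mm and grips with 20 to 120 N. Pads are 22 mm wide; open, the fingers measure 114 mm over their backs; the gripper's body (76 mm by 85 mm) begins 54 mm behind the grasp point. The pads swing forward as they close: fully open they stand 13 mm farther back than shut.
Start: joints at [57.393, 21.807, 74.336, -0, 83.858, -12.336], TCP at [0.191, 0.516, 0.231] pointing down, gripper open.
Joint ranges: [-178.18, 178.18], [-50.72, 133.34], [12.68, 142.11], [-81.47, 261.47], [9.98, 163.14], [-165.26, 165.26]. Speed limits (degrees/s): [136.94, 136.94, 180, 180, 180, 180].

INTERFACE

Orientations are given as a 3x3 rotation matrix whose columns are the frame's x, y, z axes.
In Python, from rig import env gives the robot as it stands.
- The arm moves only by the tool move_arm, never from a script. Its argument "moves" is a list of rows, each a list of 4 numbers: the shift along the tool's x, y, z in mm, then the turn about the tool's z in rad. In form: [[tx, ty, tz, spin], ...]. A call has 1 to 20 rows; each row is the pose to reach, as a shift and turn from the pose commanded when the call began, along the tool's axes at that moment; what a row does not reach only later rows make up. A row lasts 1/10 s, in which the tool goes at most 50 mm and 8.59 degrees, less where a joint would pass 70% of its speed; a pose out of reach is approached as far as the arm can. A call with a gripper value outside its range is refused whole. "grip" is the closure, from 0 (fully open) to 1 (shut), set as the call begins (left out, the last holds). The fingers move at their own pace and stop on an object; "grip_force" is the grip in N (left out, the last holds). Time passes only in rows, so rows that repeat a pose let the fingers close. It gives the time, the measured TCP pose, the force and the opening at its end, in the units of the state.
- env.observe(): the state, without advancing time (a new reading comes with each control period).
- env.get_image(name): name is "side" or "top" or "wrist"; returns the picture (480x640x3 uint8, red, green, blue); there is no depth.
- env.get_calibration(name): a dict with "fovy" (degrees; the focal length in pixels is half the picture's height over the tangent of half this angle, whatever the lens; pixels are square), "cx", "cy" (the principal point, pixels), "extrinsics" (4x4, takes a point from world to camera coordinates); the wrist camera has in their place "tool_from_camera" (4x4, takes a point from camera to tool coordinates, whose origin is the TCP and whose axes are the flange's). Camera axes: x right, y up, looking along -z (the intrinsics and any distortion apply to the point x, -y, -z); pixel columns grow to the right and rows downward; lengths in m; the calibration is good to about 2 mm. A picture is of the moment at which its call begins: read the wrist's pose just before it. get_calibration takes no time and is no camera call.
- env.close_job(): hands the job in, once; it reports no verdict.
Trained networks look in the newest picture that a camera, given by its name, has taken for a name from the list of things; names that differ only in an ending like _2 or _b are one class to them, and where a whole thing is asked for, a point or a joint stands for the part that bears it (a point fixed in the world has none). Each returns a list of dicts, best first, with "conf" (0 to 1); they miss things now and then, are a little off and sometimes report something else, mostly with a low value. They report only what shows in the picture. A call takes as long as a camera call.
- env.silhouettes(camera, name): "region" (480x640 bool, what is visible of it) and "point" ([row, column] in pixels, amid what is visible of it).
- env.tip_of(camera, name): "point" ([row, column] in pixels: a listed point, or the origin of a listed thing).
The state is a dict: "time_s": time; "q": joint angles; "qvel": joint speeds; "joint_efforts": joint torques, N m; "position": TCP position; "tool_rot": TCP orientation; "ft_force": force on the tool from outside, world axes, zero at the start; "wrist_torque": the same for the moment, N m; "grip_width": finger opening in m.
Only numpy, scipy, OpenCV 4.12 (cv2) and the standard library are available. Lean on these libraries where they do the work, as an engineer would, in place of code of your own. Each camera call takes 0.05 s, during which the arm holds its last target.

TASK

The guest folder lies open on the hotel desk and the larger of its two wooden leaves stands ajar: with the fingertips, push that leaf over the spine and gently press it down until it lies flat on the other side. Do not pinch it and do not slam it, leave the smaller leaf as it is, keep the folder on the desk where it lies, and leave the mug, remote control and telephone alone. Finish with the hand clear.

Things in the scene. Friction and masses are not known exactly. Their poses are not given: they have to be found in the camera images.
- folder: Open guest folder lying loose on the desk: black cover 230 (its x) by 310 (its y) by 6 mm, 0.95 kg. Cream page blocks on both sides of the spine, 216 x 138 mm, top 19 mm above the desk. Origin: centre of its underside. Its x runs along the spine (steel rod 8 mm thick, axis 22 mm above the desk), z is up. Both leaves start on its -y side; the other side is +y.
- large_leaf (a joint): Hinge angle (rad) of the larger leaf: wooden board 132 mm along the spine, reaching 141 mm from the hinge axis, 5 mm thick, about 0.1 kg. 0: flat on the folder's -y side; 1.57: upright; 3.14: flat on the +y side, at its stop, mid-plane 22 mm above the desk. Starts at 0.4 to 0.9. Stiff hinge (0.12 N m friction): the leaf stays where it is left and never falls by itself; 1 to 2 N at the edge moves it.
- large_leaf_axis (a point): Point on the hinge axis half-way along the larger leaf, 22 mm above the desk, 38 mm from the folder's origin towards its -x. Fixed to the folder, axes as the folder.
- large_leaf_edge (a point): Middle of the free edge of the larger leaf (at mid-thickness), 141 mm from the hinge axis. Turns with the leaf: its -y points from the hinge to the free edge, its x along the spine.
- small_leaf (a joint): Hinge angle (rad) of the smaller leaf, same wood, thickness and reach, only 58 mm along the spine, at the folder's +x end, 19 mm from the larger leaf. Same stiff hinge and same angle meaning; starts at 0.1 to 0.3 and is to be left as it is.
- small_leaf_edge (a point): Middle of the free edge of the smaller leaf, 141 mm from the hinge axis, 114 mm farther along the folder's +x than the larger leaf's middle.
- mug: White mug, 76 mm across, 92 mm high, standing on the desk beyond the folder's +x end. Origin: centre of its underside. Leave alone.
- remote: Black remote control, 165 x 44 x 18 mm, lying on the desk beyond the folder's +x end. Origin: centre of its underside, its length along its x. Leave alone.
- telephone: Black desk telephone, 205 x 170 mm, 74 mm high with its handset, on the desk to the left (+y) of the folder. Origin: centre of its underside. Leave alone.

How it is judged:
By the outcome, as a careful person would: the job done as asked, in the order asked, and still so for the second after the job is handed in, with the robot touching nothing.
It also fails if it takes over 40 s, if anything falls off the work surface, if the arm or the gripper's body presses on something with over 40 N, if the wrist force passes 120 N, or if a joint passes its speed limit or range.

## Working session

There is one attempt and no reset: what is moved stays moved. The work goes in short steps, Python scripts to look and compute and a tool call to move; the robot and the scene stay as the last step left them, time stands still between calls to the robot, and variables do not carry over. Pictures are saved under pics/ and viewed, and the job is handed in when it is done.

Besides the shell and the picture viewer there is one more tool, called after "Request:" as name(argument=value, ...) on one line, values as JSON. move_arm: Moves the arm, as the interface text tells. Its arguments: {"type":"object","properties":{"moves":{"type":"array"},"grip":{"type":"number"},"grip_force":{"type":"number"}},"required":["moves"]}

```bash
ls; mkdir -p pics
cat > h.py <<'E'
import numpy as np,cv2
from rig import env
def save(n,f):
    im=env.get_image(n); cv2.imwrite('pics/'+f,im[:,:,::-1]); return im
def ray(cam,pt):
    c=env.get_calibration(cam); E=np.array(c['extrinsics']); f=240/np.tan(np.radians(c['fovy'])/2)
    r,cc=pt; d=np.array([(cc-c['cx'])/f,-(r-c['cy'])/f,-1.])
    k=c.get('distortion')
    R=E[:3,:3];t=E[:3,3]
    return -R.T@t, R.T@d
def atz(cam,pt,z):
    o,d=ray(cam,pt); return o+d*(z-o[2])/d[2]
def proj(cam,p):
    c=env.get_calibration(cam); E=np.array(c['extrinsics']); f=240/np.tan(np.radians(c['fovy'])/2)
    q=E[:3,:3]@p+E[:3,3]; return np.array([c['cy']-f*q[1]/-q[2]*1, c['cx']+f*q[0]/-q[2]])
E
python3 - <<'E'
from h import *
for n in ('side','top'):
    save(n,n+'0.png'); print(env.get_calibration(n))
    for k in ('folder','large_leaf_axis','large_leaf_edge','small_leaf_edge','mug','remote','telephone'):
        for d in env.tip_of(n,k)[:2]: print(n,k,d['point'],round(d['conf'],2))
print(env.get_calibration('wrist')); print(env.observe())
E
```

```text
pics
{'fovy': 47.477444114717606, 'cx': 324.333935832276, 'cy': 239.46391322938317, 'extrinsics': array([[-0.90924025, -0.41609205,  0.01223006,  0.58854598],
       [ 0.29258903, -0.61791254,  0.72977788, -0.15943655],
       [-0.29609766,  0.6671218 ,  0.68357492, -0.85937714],
       [ 0.        ,  0.        ,  0.        ,  1.        ]])}
side large_leaf_axis [193.7, 415.3] 0.88
side large_leaf_edge [123.3, 428.9] 0.87
side large_leaf_edge [202.4, 396.5] 0.69
side small_leaf_edge [134.4, 370.6] 0.62
side mug [205.6, 298.1] 0.62
side mug [134.2, 369.7] 0.46
side remote [166.7, 323.1] 0.95
side telephone [318.4, 379.6] 0.72
{'fovy': 53.445558609020445, 'cx': 316.5624107537004, 'cy': 247.6917865728828, 'extrinsics': array([[-0.02912018, -0.99907122, -0.03176012,  0.14881089],
       [ 0.98825997, -0.03354343,  0.14905391, -0.60509014],
       [-0.14998082, -0.02704678,  0.98831889, -1.03277988],
       [ 0.        ,  0.        ,  0.        ,  1.        ]])}
top folder [272.7, 429.1] 0.91
top large_leaf_axis [289.3, 433.3] 0.9
top large_leaf_edge [275.0, 498.6] 0.6
top small_leaf_edge
[... 713 characters left out ...]
13040e-03,
        8.38596581e+01, -1.23380587e+01]), 'qvel': array([-0.02385441,  0.06425535, -0.04195326,  0.09999064,  0.02785156,
        0.01133528]), 'joint_efforts': array([ 6.86016647e-04, -4.48305595e+01, -2.31452215e+01, -1.69749951e-04,
        6.17368969e-04, -2.09604332e-05]), 'position': array([0.19054037, 0.51590899, 0.23131557]), 'tool_rot': array([[-9.38081246e-01,  3.46415323e-01, -1.25245082e-05],
       [ 3.46415323e-01,  9.38081244e-01, -5.28493133e-05],
       [-6.55880571e-06, -5.39156312e-05, -9.99999999e-01]]), 'ft_force': array([-0.04724957, -0.29344622,  0.20472238]), 'wrist_torque': array([-0.01915361, -0.00703659,  0.04885685]), 'grip_width': 0.08513743862922273}
```

View pics/side0.png

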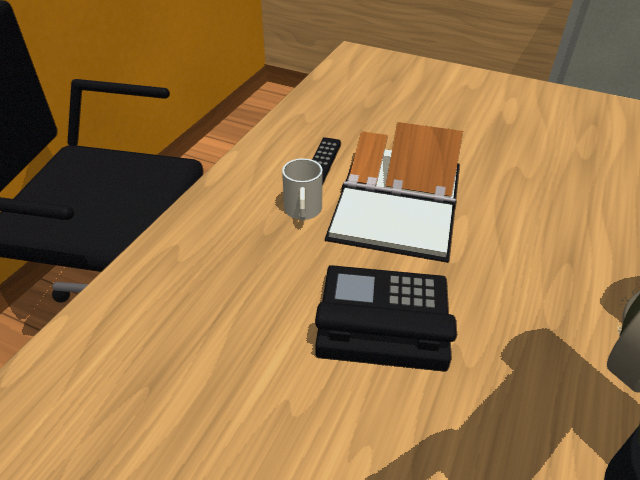

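View pics/top0.png

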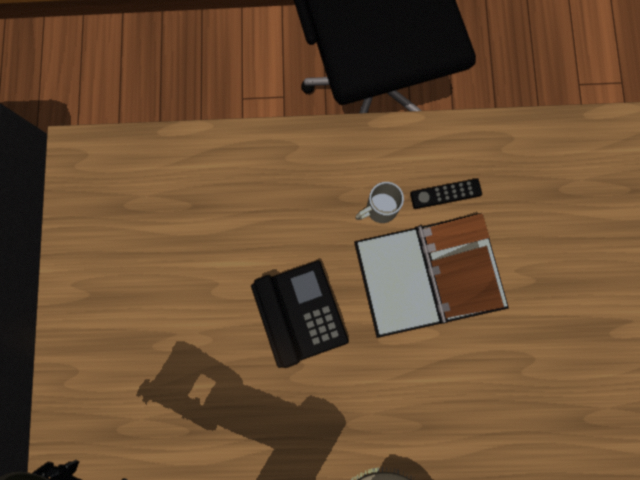

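```bash
cat > fit.py <<'E'
from h import *
from scipy.optimize import least_squares
obs=[('top',(-.115,.155,.003),(336,379)),('top',(.115,.155,.003),(240.5,356)),('top',(-.115,-.155,.003),(308,508)),
('side',(-.115,.155,.003),(259,448)),('side',(.115,.155,.003),(240,326)),
('top',(0,0,0),(272.7,429.1)),('top',(-.038,0,.022),(289.3,433.3)),('side',(-.038,0,.022),(193.7,415.3))]
eo=[('side',-.038,(123.3,428.9)),('top',-.038,(275,498.6))]
def W(p,l):
    c,s=np.cos(p[2]),np.sin(p[2]); return np.array([p[0]+c*l[0]-s*l[1],p[1]+s*l[0]+c*l[1],l[2]])
def edge(p,x,t): return W(p,(x,-.141*np.cos(t),.022+.141*np.sin(t)))
def res(p):
    r=[proj(c,W(p,l))-o for c,l,o in obs]+[proj(c,edge(p,x,p[3]))-o for c,x,o in eo]
    return np.concatenate(r)
if __name__=='__main__':
    s=least_squares(res,[.6,-.07,0,.6],loss='soft_l1',f_scale=2); p=s.x
    print(p,np.degrees(p[2])); print(res(p).reshape(-1,2).round(1))
    print('axis',W(p,(-.038,0,.022)),'edge',edge(p,-.038,p[3]))
    for n in ('side','top'):
        im=cv2.imread(f'pics/{n}0.png')
        for l in [(a,b,.003) for a in(-.115,.115) for b in(-.155,.155)]+[(-.115,0,.022),(.115,0,.022)]:
            r=proj(n,W(p,l)); cv2.circle(im,(int(r[1]),int(r[0])),2,(0,0,255),-1)
        for x in (-.104,.028):
            r=proj(n,edge(p,x,p[3])); cv2.circle(im,(int(r[1]),int(r[0])),2,(0,255,0),-1)
        r=proj(n,edge(p,.076,.2)); cv2.circle(im,(int(r[1]),int(r[0])),2,(255,255,0),-1)
        y0,x0=(100,250) if n=='side' else (180,330)
        cv2.imwrite(f'pics/{n}_ov.png',cv2.resize(im[y0:y0+180,x0:x0+240],None,fx=3,fy=3))
    for k in ('mug','remote','telephone'):
        pass
E
python3 fit.py
```

```text
[ 0.54678133 -0.13338991  0.19166448  0.70979943] 10.981565968569587
[[ 1.3 -1.2]
 [ 0.1 -1.4]
 [-0.7  1.9]
 [ 1.1  0.2]
 [-1.6 -2.4]
 [ 0.8  1.6]
 [-0.4  3.7]
 [-0.6  1.3]
 [ 2.1 -0.4]
 [-0.3 -1.9]]
axis [ 0.50947716 -0.14062865  0.022     ] edge [ 0.52984992 -0.24561774  0.11388711]
```

```bash
python3 -c "
import cv2,numpy as np
a=cv2.imread('pics/side_ov.png');b=cv2.imread('pics/top_ov.png')
cv2.imwrite('pics/ov.png',cv2.resize(np.vstack([a,b]),None,fx=.55,fy=.55))"
```

```text
(no output)
```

View pics/ov.png

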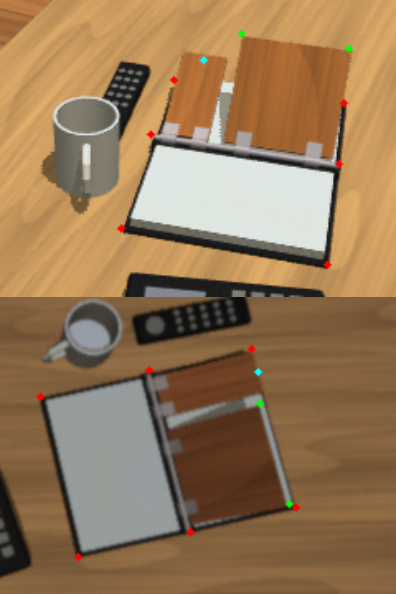

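```bash
cat > tgt.py <<'E'
from fit import *
P=[0.54678,-0.13339,0.19166]
def tgt(xp,yp,z):
    s=env.observe(); T=W(P,(xp,yp,z)); R=s['tool_rot']; d=R.T@(T-s['position'])*1000
    fx=np.array([np.cos(P[2]),np.sin(P[2]),0]); 
    a=R.T@(-fx); return d.round(1), np.arctan2(a[1],a[0]).round(3)
def loc():
    s=env.observe(); d=s['position'][:2]-np.array(P[:2]); c,k=np.cos(P[2]),np.sin(P[2])
    return np.array([c*d[0]+k*d[1],-k*d[0]+c*d[1],s['position'][2]]).round(4)
E
python3 -c "
from tgt import *
print(tgt(-.038,-.17,.22),env.observe()['time_s'])
for k,z in (('mug',0),('remote',0),('telephone',0)):
    pass
print(atz('top',(312,298),.0),atz('top',(350,347),.03))"
```

```text
(array([-614.8, -650.7,   11.4]), np.float64(-0.545)) 0.8
[0.46713873 0.17850418 0.        ] [0.37949195 0.06906952 0.03      ]
```

Request:
move_arm(moves=[[-31,-33,0,-0.03],[-62,-65,0,-0.06],[-92,-98,0,-0.1],[-123,-130,0,-0.13],[-154,-163,0,-0.16],[-184,-195,0,-0.19],[-215,-228,0,-0.22],[-246,-260,0,-0.25],[-277,-293,0,-0.28],[-307,-325,0,-0.31],[-338,-358,0,-0.34],[-369,-390,0,-0.37],[-400,-423,0,-0.4],[-430,-455,0,-0.43],[-461,-488,0,-0.46],[-492,-521,5,-0.49],[-523,-553,10,-0.52],[-554,-586,11,-0.545],[-584,-618,11,-0.545],[-615,-651,11,-0.545]], grip=1, grip_force=40)

```text
time_s: 2.8
position: [0.5423, -0.3095, 0.2202]
tool_rot: [[-0.982, -0.19, -0.0], [-0.19, 0.982, 0.0], [-0.0, 0.0, -1.0]]
ft_force: [0.2, 0.2, -0.1]
grip_width: -0.0003
```

Request:
move_arm(moves=[[0,0,0,0],[0,0,0,0],[0,0,0,0]])

```text
time_s: 3.1
position: [0.5417, -0.3069, 0.2205]
tool_rot: [[-0.982, -0.191, -0.0], [-0.191, 0.982, 0.0], [0.0, 0.0, -1.0]]
ft_force: [-0.3, 0.6, -0.1]
grip_width: 0.0003
```

```bash
python3 -c "
from tgt import *
save('side','side1.png');save('wrist','wrist1.png')
print(tgt(-.038,-.17,.075),loc(),env.observe())"
```

```text
(array([ 1.000e-01, -8.000e-01,  1.459e+02]), np.float64(0.001)) [-0.0379 -0.1692  0.2209] {'time_s': 3.2, 'q': array([-4.03931496e+01,  2.96212185e+01,  6.29494189e+01,  4.15839009e-03,
        8.74085964e+01, -1.41412190e+02]), 'qvel': array([ 0.0432321 , -0.01378971, -0.11468753, -0.07995108,  0.01015823,
       -0.0047152 ]), 'joint_efforts': array([-3.55647700e-01, -5.19924903e+01, -2.36594582e+01, -7.84426957e-03,
       -9.40774858e-03,  2.15407053e-03]), 'position': array([ 0.54179959, -0.30669413,  0.22087737]), 'tool_rot': array([[-9.81564299e-01, -1.91131948e-01,  3.23024249e-04],
       [-1.91132012e-01,  9.81564324e-01, -1.79651806e-04],
       [-2.82731879e-04, -2.38080074e-04, -9.99999932e-01]]), 'ft_force': array([-0.84042263, -0.56096177,  0.16293421]), 'wrist_torque': array([-3.25063988e-04, -1.96945360e-02,  4.79797358e-05]), 'grip_width': 9.106177474343412e-05}
```

View pics/side1.png

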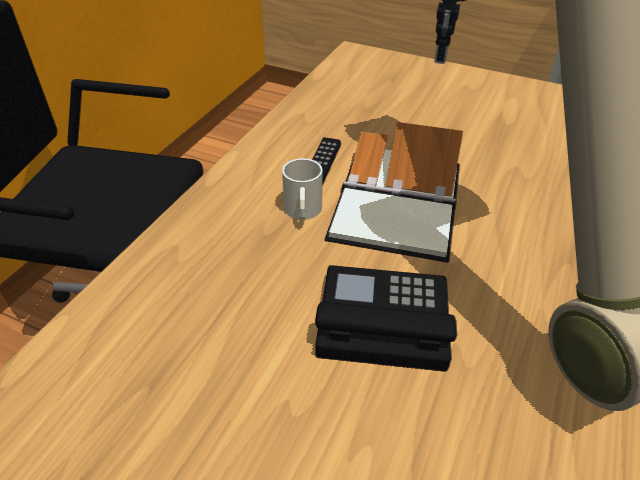

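View pics/wrist1.png

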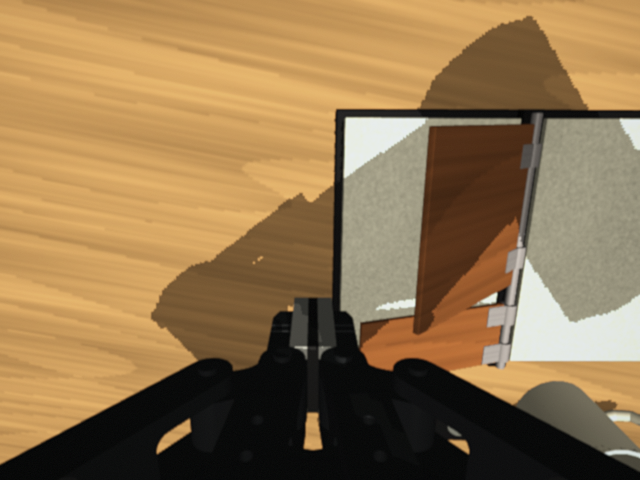

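```bash
python3 -c "
from tgt import *
s=env.observe(); c=env.get_calibration('wrist'); M=np.array(c['tool_from_camera']); f=240/np.tan(np.radians(c['fovy'])/2)
def pw(X):
    t=s['tool_rot'].T@(X-s['position']); q=M[:3,:3].T@(t-M[:3,3]); return (c['cy']-f*q[1]/-q[2], c['cx']+f*q[0]/-q[2])
for th in (.6,.71,.8):
  print(th,[np.round(pw(edge(P,x,th))) for x in (-.104,.028)])
print([np.round(pw(edge(P,x,.2))) for x in (.047,.105)])
print(np.round(pw(W(P,(-.115,-.155,.006)))))
"
```

```text
0.6 [array([125., 402.]), array([324., 390.])]
0.71 [array([125., 422.]), array([333., 407.])]
0.8 [array([126., 442.]), array([340., 424.])]
[array([315., 351.]), array([377., 349.])]
[108. 331.]
```

Request:
move_arm(moves=[[0,0,30,0],[0,0,65,0],[0,0,100,0],[0,0,125,0],[0,0,140,0],[0,0,145,0],[0,5,145,0],[0,10,145,0],[0,15,145,0],[0,20,145,0],[0,25,145,0],[0,30,145,0],[0,30,145,0]])

```text
time_s: 4.5
position: [0.5361, -0.2777, 0.0755]
tool_rot: [[-0.982, -0.191, -0.0], [-0.191, 0.982, 0.0], [0.0, 0.0, -1.0]]
ft_force: [-0.0, 0.3, 0.1]
grip_width: 0.0003
```

```bash
cat > plan.py <<'E'
from tgt import *
h=.0145
def tcp(t):
    if t<np.pi/2:
        r=.106+ .0*t
        ye=-.141*np.cos(t)-.0025*np.sin(t); ze=.022+.141*np.sin(t)
        return np.array([ye-h, ze-.036])
    r=.105
    return np.array([-r*np.cos(t)-.0025*np.sin(t)-h,.022+r*np.sin(t)-.0025*np.cos(t)])
def rows(ts):
    l=loc()
    for t in ts:
        a=tcp(t); print(round(t,2),[round((a[0]-l[1])*1000),round((l[2]-a[1])*1000)])
E
python3 -c "
from plan import *
print(loc(),env.observe()['ft_force'],env.observe()['time_s']); save('side','side2.png')
rows(np.arange(.7,3.2,.05))"
```

```text
[-0.0379 -0.1396  0.0755] [-0.0129127   0.29266136  0.08512385] 4.5
0.7 [16, -1]
0.75 [21, -7]
0.8 [26, -12]
0.85 [31, -17]
0.9 [36, -21]
0.95 [42, -25]
1.0 [47, -29]
1.05 [53, -33]
1.1 [59, -36]
1.15 [66, -39]
1.2 [72, -42]
1.25 [79, -44]
1.3 [85, -46]
1.35 [92, -48]
1.4 [99, -50]
1.45 [106, -51]
1.5 [113, -51]
1.55 [120, -52]
1.6 [126, -52]
1.65 [131, -51]
1.7 [137, -51]
1.75 [142, -50]
1.8 [147, -49]
1.85 [152, -48]
1.9 [157, -47]
1.95 [162, -45]
2.0 [167, -43]
2.05 [172, -41]
2.1 [176, -38]
2.15 [181, -36]
2.2 [185, -33]
2.25 [190, -30]
2.3 [194, -27]
2.35 [198, -23]
2.4 [201, -19]
2.45 [205, -15]
2.5 [208, -11]
2.55 [211, -7]
2.6 [214, -3]
2.65 [217, 2]
2.7 [219, 6]
2.75 [222, 11]
2.8 [224, 16]
2.85 [225, 21]
2.9 [227, 26]
2.95 [228, 31]
3.0 [229, 36]
3.05 [230, 41]
3.1 [230, 47]
3.15 [231, 52]
```

View pics/side2.png

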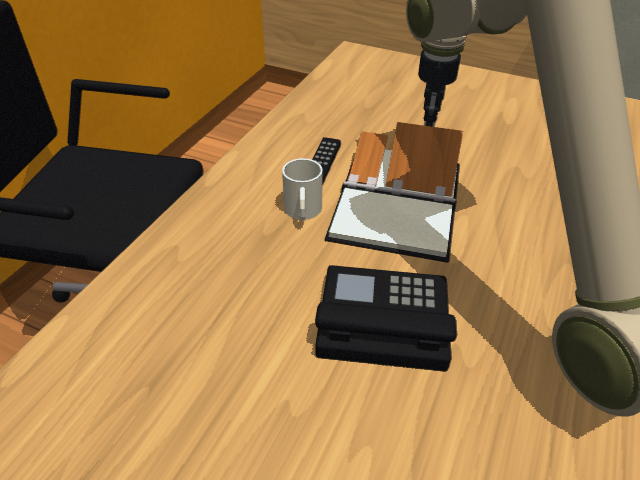

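Request:
move_arm(moves=[[0,5,0,0],[0,10,0,0],[0,14,-1,0],[0,17,-3,0],[0,21,-7,0],[0,25,-11,0],[0,29,-15,0],[0,33,-19,0],[0,37,-22,0],[0,42,-25,0],[0,47,-29,0],[0,53,-33,0],[0,56,-35,0],[0,59,-36,0]])

```text
time_s: 5.95
position: [0.525, -0.2201, 0.1116]
tool_rot: [[-0.982, -0.19, 0.0], [-0.19, 0.982, -0.0], [-0.0, -0.0, -1.0]]
ft_force: [-0.8, -2.0, 2.3]
grip_width: 0.0001
```

```bash
python3 -c "
from plan import *
print(loc(),env.observe()['ft_force'],env.observe()['time_s']); save('side','side3.png');save('wrist','wrist3.png')"
```

```text
[-0.0379 -0.081   0.1116] [-0.78815392 -1.98656239  2.27936229] 5.95
```

View pics/side3.png

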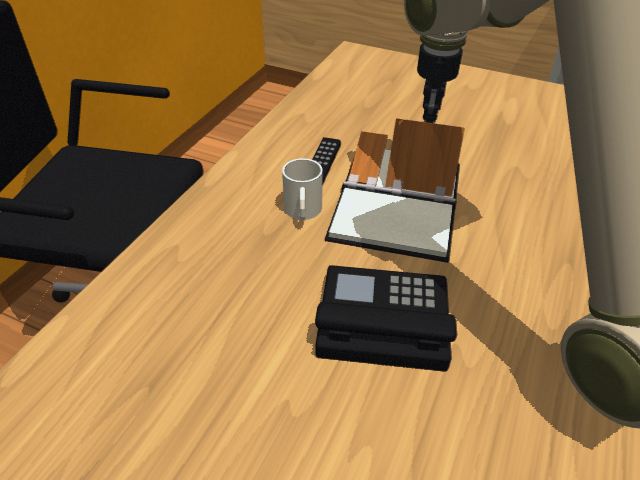

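View pics/wrist3.png

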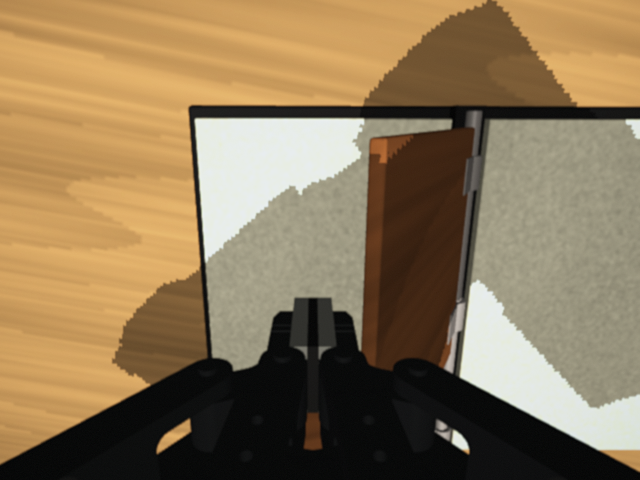

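```bash
cat >> tgt.py <<'E'
def pw(X,s):
    c=env.get_calibration('wrist'); M=np.array(c['tool_from_camera']); f=240/np.tan(np.radians(c['fovy'])/2)
    t=s['tool_rot'].T@(X-s['position']); q=M[:3,:3].T@(t-M[:3,3]); return np.round((c['cy']-f*q[1]/-q[2], c['cx']+f*q[0]/-q[2]))
E
python3 -c "
from plan import *
s=env.observe()
for th in (.8,.9,1.,1.1,1.2): print(th,pw(edge(P,-.104,th),s),proj('side',edge(P,-.104,th)).round(),proj('side',edge(P,.028,th)).round(),edge(P,0,th)[2])
for x in (-.115,-.1): print(pw(W(P,(x,-.155,.006)),s))
for z in (0,-.02,-.03,-.04): print(z,pw(s['position']+s['tool_rot']@np.array([.011,.0145,z]),s))
"
```

```text
0.8 [134. 256.] [128. 462.] [119. 396.] 0.12314720881683269
0.9 [135. 289.] [127. 463.] [118. 396.] 0.13244909425747514
1.0 [136. 332.] [126. 463.] [117. 395.] 0.14064740885791338
1.1 [138. 383.] [126. 464.] [117. 395.] 0.14766023776866238
1.2 [139. 442.] [127. 464.] [118. 394.] 0.15341751112137889
[105. 180.]
[133. 183.]
0 [288. 354.]
-0.02 [312. 359.]
-0.03 [327. 363.]
-0.04 [345. 367.]
```

```bash
sed -i 's/^h=.0145/h=.008/; s/ze-.036/ze-.022/; s/    r=.105/    r=.119/' plan.py; python3 -c "
from plan import *
rows(np.arange(1.1,3.2,.05))"
```

```text
1.1 [7, -14]
1.15 [13, -17]
1.2 [19, -20]
1.25 [26, -23]
1.3 [33, -25]
1.35 [39, -26]
1.4 [46, -28]
1.45 [53, -29]
1.5 [60, -29]
1.55 [67, -30]
1.6 [74, -30]
1.65 [80, -30]
1.7 [86, -29]
1.75 [91, -28]
1.8 [97, -27]
1.85 [103, -26]
1.9 [109, -24]
1.95 [114, -22]
2.0 [120, -20]
2.05 [125, -18]
2.1 [131, -15]
2.15 [136, -12]
2.2 [141, -8]
2.25 [146, -5]
2.3 [150, -1]
2.35 [155, 3]
2.4 [159, 7]
2.45 [163, 11]
2.5 [167, 16]
2.55 [170, 21]
2.6 [173, 26]
2.65 [176, 31]
2.7 [179, 36]
2.75 [182, 41]
2.8 [184, 47]
2.85 [186, 53]
2.9 [188, 58]
2.95 [189, 64]
3.0 [190, 70]
3.05 [191, 76]
3.1 [191, 82]
3.15 [192, 88]
```

Request:
move_arm(moves=[[0,1,-5,0],[0,4,-10,0],[0,8,-14,0],[0,12,-17,0],[0,16,-19,0],[0,20,-20,0],[0,24,-22,0],[0,28,-23,0],[0,33,-25,0],[0,37,-26,0],[0,42,-27,0],[0,46,-28,0],[0,50,-29,0],[0,55,-29,0],[0,60,-29,0],[0,65,-30,0],[0,70,-30,0],[0,74,-30,0],[0,78,-30,0],[0,80,-30,0]])

```text
time_s: 8.05
position: [0.5097, -0.1415, 0.1413]
tool_rot: [[-0.982, -0.19, -0.0], [-0.19, 0.982, 0.0], [0.0, 0.0, -1.0]]
ft_force: [-0.3, -0.1, -0.0]
grip_width: 0.0001
```

```bash
python3 -c "
from plan import *
s=env.observe()
print(loc(),s['ft_force'],s['time_s']); save('side','side4.png');save('wrist','wrist4.png')
for th in (1.4,1.5,1.6,1.7): print(th,pw(edge(P,-.104,th),s),proj('side',edge(P,-.104,th)).round(),proj('side',edge(P,.028,th)).round())"
```

```text
[-0.038  -0.0009  0.1413] [-0.34821934 -0.06403601 -0.04313424] 8.05
1.4 [135. 233.] [131. 464.] [121. 392.]
1.5 [135. 282.] [134. 464.] [124. 391.]
1.6 [135. 332.] [138. 463.] [128. 390.]
1.7 [135. 382.] [143. 463.] [133. 389.]
```

View pics/side4.png

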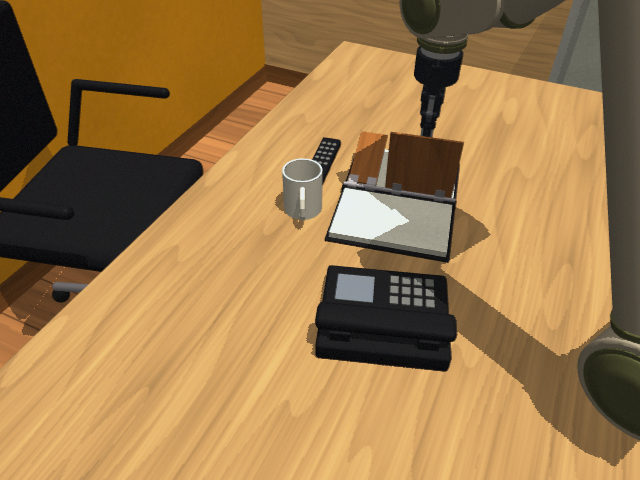

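View pics/wrist4.png

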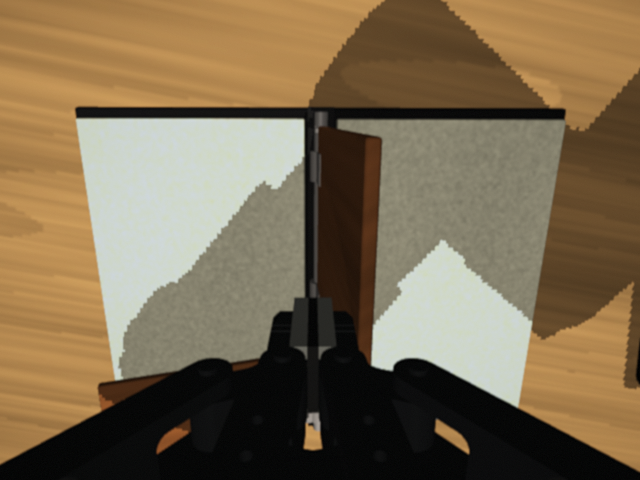

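Request:
move_arm(moves=[[0,4,0,0],[0,8,1,0],[0,12,2,0],[0,17,3,0],[0,21,4,0],[0,26,5,0],[0,31,7,0],[0,35,9,0],[0,40,11,0],[0,44,12,0],[0,48,14,0],[0,52,16,0],[0,56,18,0],[0,60,21,0],[0,64,24,0],[0,67,27,0],[0,70,29,0],[0,73,32,0],[0,75,33,0],[0,75,33,0]])

```text
time_s: 10.15
position: [0.4954, -0.068, 0.1081]
tool_rot: [[-0.982, -0.19, -0.0], [-0.19, 0.982, 0.0], [0.0, 0.0, -1.0]]
ft_force: [0.2, -0.0, -0.3]
grip_width: -0.0002
```

```bash
python3 -c "
from plan import *
s=env.observe()
print(loc(),s['ft_force'],s['time_s']); save('side','side5.png');save('wrist','wrist5.png')
for th in (2.2,2.3,2.4,2.5): print(th,pw(edge(P,-.104,th),s),proj('side',edge(P,-.104,th)).round(),proj('side',edge(P,.028,th)).round())"
```

```text
[-0.038   0.074   0.1081] [ 0.18855533 -0.01394372 -0.3439015 ] 10.15
2.2 [136. 348.] [176. 458.] [165. 382.]
2.3 [135. 384.] [184. 456.] [172. 381.]
2.4 [133. 412.] [192. 455.] [180. 379.]
2.5 [132. 431.] [200. 454.] [188. 378.]
```

View pics/side5.png

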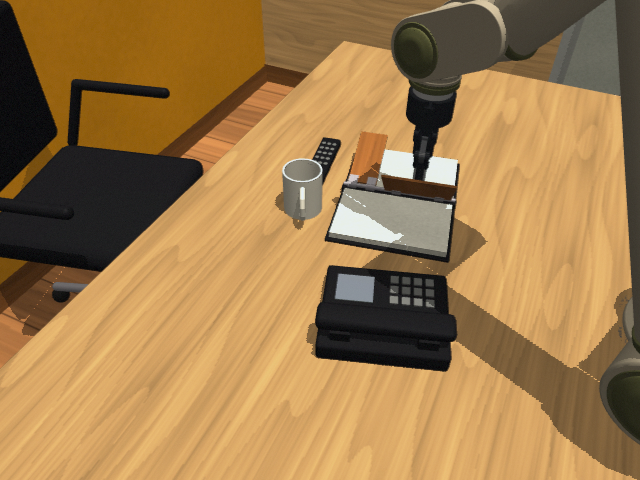

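View pics/wrist5.png

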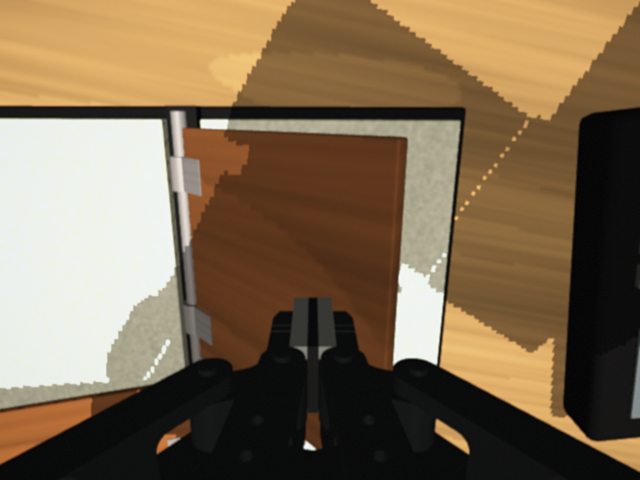

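Request:
move_arm(moves=[[0,3,3,0],[0,6,6,0],[0,9,9,0],[0,11,12,0],[0,13,15,0],[0,15,18,0],[0,17,22,0],[0,19,25,0],[0,21,29,0],[0,23,32,0],[0,25,35,0],[0,26,38,0],[0,28,42,0],[0,29,45,0],[0,30,48,0],[0,31,51,0],[0,32,54,0],[0,33,57,0],[0,34,60,0],[0,34,63,0]])

```text
time_s: 12.25
position: [0.489, -0.0348, 0.0451]
tool_rot: [[-0.982, -0.19, -0.0], [-0.19, 0.982, 0.0], [0.0, 0.0, -1.0]]
ft_force: [-0.6, 1.4, 0.4]
grip_width: 0.0001
```

```bash
python3 -c "
from plan import *
s=env.observe()
print(loc(),s['ft_force'],s['time_s'])
rows([3,3.05,3.1,3.14])"
```

```text
[-0.0379  0.1078  0.0451] [-0.62885796  1.37416709  0.3763519 ] 12.25
3 [2, 4]
3.05 [2, 10]
3.1 [3, 16]
3.14 [3, 20]
```

Request:
move_arm(moves=[[0,0,2,0],[0,1,4,0],[0,1,6,0],[0,1,8,0],[0,2,10,0],[0,2,12,0],[0,2,14,0],[0,2,15,0],[0,2,16,0],[0,2,17,0],[0,2,18,0],[0,2,18,0]])

```text
time_s: 13.45
position: [0.4887, -0.033, 0.0272]
tool_rot: [[-0.982, -0.19, -0.0], [-0.19, 0.982, -0.0], [0.0, -0.0, -1.0]]
ft_force: [0.0, -0.6, -0.1]
grip_width: -0.0
```

Request:
move_arm(moves=[[0,0,0.5,0],[0,0,1,0],[0,0,1.5,0],[0,0,1.5,0]])

```text
time_s: 13.85
position: [0.4887, -0.0329, 0.0258]
tool_rot: [[-0.982, -0.19, 0.0], [-0.19, 0.982, -0.0], [-0.0, -0.0, -1.0]]
ft_force: [-0.4, 0.8, -0.0]
grip_width: 0.0002
```

```bash
python3 -c "
from plan import *
s=env.observe()
print(loc(),s['ft_force'],s['time_s'],s['wrist_torque'])
save('side','side6.png');save('wrist','wrist6.png')
s=env.observe();print(s['ft_force'])
rows([3.1,3.14])"
```

```text
[-0.0379  0.1097  0.0258] [-0.44414942  0.84938697 -0.02957929] 13.85 [ 0.01388732  0.00179126 -0.01276559]
[-0.0798908   0.24782294 -0.23417301]
3.1 [1, -4]
3.14 [1, 1]
```

View pics/side6.png

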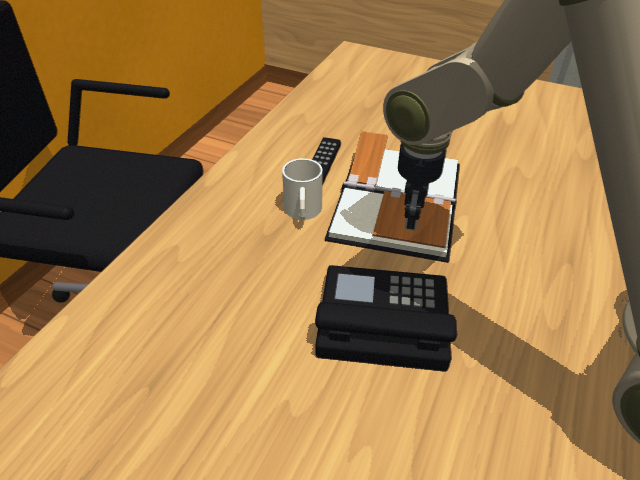

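View pics/wrist6.png

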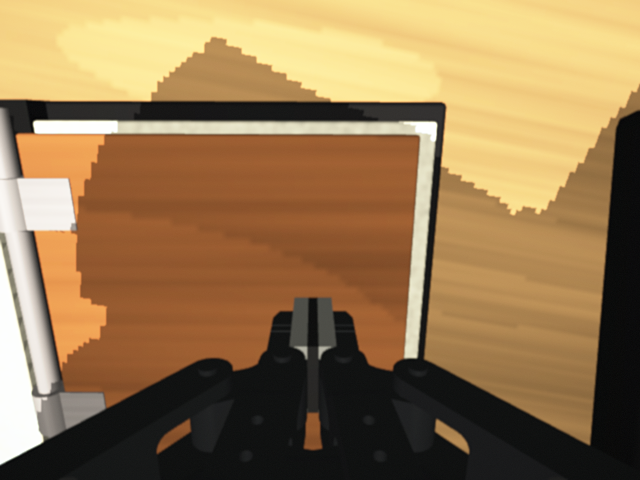

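Nearly flat: in the wrist picture the leaf covers the +y page, with its edge at column ~417. I'll press it gently until the force shows contact with the stop.

Request:
move_arm(moves=[[0,0,0.5,0],[0,0,1,0],[0,0,1.5,0],[0,0,1.5,0]])

```text
time_s: 14.35
position: [0.4887, -0.0329, 0.0245]
tool_rot: [[-0.982, -0.19, 0.0], [-0.19, 0.982, -0.0], [-0.0, -0.0, -1.0]]
ft_force: [-0.2, -0.1, 3.4]
grip_width: 0.0001
```

Request:
move_arm(moves=[[0,0,0.3,0],[0,0,0.5,0],[0,0,0.5,0]])

```text
time_s: 14.65
position: [0.4888, -0.0329, 0.0244]
tool_rot: [[-0.982, -0.19, 0.001], [-0.19, 0.982, -0.0], [-0.0, -0.0, -1.0]]
ft_force: [-2.6, 0.7, 8.6]
grip_width: -0.0
```

Request:
move_arm(moves=[[0,0,-1,0],[0,0,-3,0],[0,0,-8,0],[0,0,-18,0],[0,0,-35,0],[0,0,-60,0],[0,0,-90,0],[0,0,-120,0],[0,0,-150,0],[0,0,-175,0],[0,0,-190,0],[0,0,-200,0],[0,0,-200,0],[0,0,-200,0]])

```text
time_s: 16.05
position: [0.4884, -0.0328, 0.2234]
tool_rot: [[-0.982, -0.19, -0.001], [-0.19, 0.982, 0.0], [0.001, 0.0, -1.0]]
ft_force: [-0.4, 0.6, -1.0]
grip_width: 0.0001
```

```bash
python3 -c "
from plan import *
s=env.observe()
print(loc(),s['ft_force'],s['time_s'])
a=save('side','side7.png');b=save('wrist','wrist7.png');save('top','top7.png')
for th in (3,3.05,3.1,3.14): print(th,[pw(edge(P,x,th),s) for x in(-.104,.028)],[proj('side',edge(P,x,th)).round(1) for x in (-.104,.028)])
for n in('side','wrist'):
  for d in env.tip_of(n,'large_leaf_edge')[:2]: print(n,d)
print(pw(edge(P,-.038,3.14),s),proj('side',edge(P,-.038,3.14)))
print(pw(edge(P,.047,.2),s))
"
```

```text
[-0.0382  0.1098  0.2234] [-0.3706564   0.63604499 -0.98860181] 16.05
3 [array([124., 353.]), array([289., 349.])] [array([237.5, 446.2]), array([225.2, 372.6])]
3.05 [array([124., 353.]), array([286., 349.])] [array([240.7, 445.6]), array([228.3, 372.3])]
3.1 [array([124., 353.]), array([283., 349.])] [array([243.7, 444.9]), array([231.4, 372. ])]
3.14 [array([123., 353.]), array([280., 349.])] [array([246.1, 444.4]), array([233.7, 371.7])]
side {'point': [242.4, 409.7], 'conf': 0.58}
wrist {'point': [206.6, 356.3], 'conf': 0.65}
[206. 350.] [239.81899705 407.65051336]
[315.  11.]
```

View pics/side7.png

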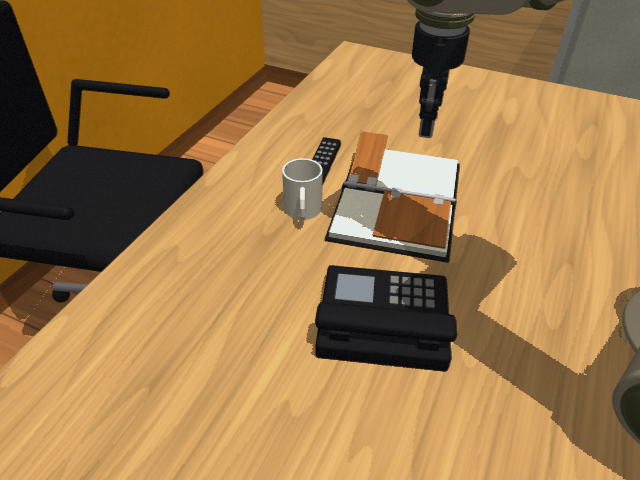

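View pics/wrist7.png

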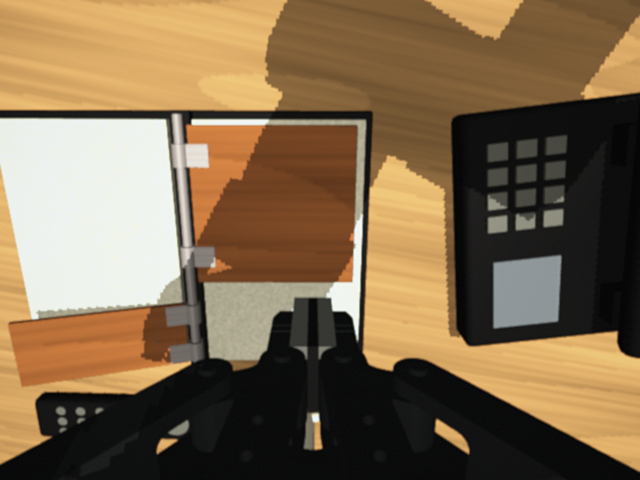

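```bash
python3 -c "
from h import *
a=cv2.imread('pics/side0.png').astype(int);b=cv2.imread('pics/side7.png').astype(int)
print(abs(a-b)[125:190,330:385].mean(), abs(a-b)[155:220,280:325].mean(), abs(a-b)[262:372,312:440].mean())
print(env.close_job())"
```

```text
16.446899766899765 7.613561253561254 6.97923768939394
the job is handed in; nothing more can be done
None
```

The larger leaf now lies flat on the folder's +y side, and the job is handed in. It took about 16 s of the 40 s.

**How it went:** I pushed the leaf over the spine with the closed fingertips from its outer side, at up to about 0.4 rad/s and slower near the end. I then pressed it down gently until it met its stop. At the stop the fingertips stood 24.4 mm above the desk and the press reached 8.6 N. The hand then rose straight up and finished about 0.2 m above the folder, touching nothing.

**Last checks:**
- **Large leaf:** in the last side and wrist pictures its free edge lies within 2 to 6 pixels of where it should be for 3.14 rad. The wrist view barely tells the last few tenths of a radian apart. The evidence for flat is the side view and the press height.
- **Folder, mug, remote, telephone and small leaf:** by eye, none looks moved since the start.
- **Inconclusive check:** a before/after difference of the side pictures was not clean. It averaged 16 grey levels around the small leaf and 7 to 8 around the mug and telephone. I put this down to the moved large leaf and the arm's shadow, but did not confirm it. I measured the small leaf's angle neither before nor after.

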